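Face up the jar row on the gallery tray

ROBOT

A 7-joint arm with a two-finger parallel gripper is mounted at the origin on a cart in front of the work surface, level with it; the furniture and walls round the work are solid. World frame = base frame: x ahead of the robot, y to its left, z up, the work surface at z = 0. Lengths are in m, angles in degrees, forces in N, time in s.
With the tool pointing down it reaches from about 0.425 to 0.875 m from the base axis. Payload 4.7 kg.
Tool frame: the origin (TCP) lies at the centre of the arm's flange, where the gripper is bolted on; the fingertips stand 182 mm ahead of it and the grasp point (between the pads) lies 164 mm ahead of it; z points along the fingers, y is the line along which they close (so a half turn about z gives the same grasp; the last joint's range is limited). The gripper opens to 87 mm and grips with 3 to 60 N. Pads are 19 mm wide; open, the fingers measure 117 mm over their backs; the gripper's body (75 mm by 190 mm) begins 51 mm behind the grasp point.
Start: joints at [-68.463, 18.392, -4.016, 83.108, 1.295, 78.541, -3.26], TCP at [0.23, 0.608, 0.405] pointing down, gripper open.
Joint ranges: [-163.93, 163.93], [-17.29, 119.83], [-79.2, 71.16], [3.27, 140.29], [-89.18, 269.18], [5.43, 117.66], [-154.24, 154.24]. Speed limits (degrees/s): [147.25, 147.25, 180, 180, 180, 180, 180].

INTERFACE

Orientations are given as [roll, pitch, yaw] about the fixed x, y, z axes, in that order (R = Rz(yaw) Ry(pitch) Rx(roll)).
In Python, from cell import env gives the robot as it stands. The module is installed in compiled form; this text tells all that it offers.
- The arm moves only by the tool step_arm, never from a script. Its argument "steps" is one flat list of numbers, 5 for each row, row after row: the opening, from 0 (shut) to 1 (fully open), then the shift along the tool's x, y, z in mm, then the turn about the tool's z in degrees. In form: [grip, dx, dy, dz, roll, grip, dx, dy, dz, roll, ...]. A call has 1 to 12 rows; each row shifts and turns the commanded pose from where the row before left it, along the tool's axes as they then stand; what a row does not reach is not made up. A row lasts 1/8 s, in which the tool goes at most 62.5 mm and 10.7 degrees, less where a joint would pass 70% of its speed; a pose out of reach is approached as far as the arm can. A call with a gripper value outside its range is refused whole. The fingers move at their own pace and stop on an object; "grip_force" is the grip in N (left out, the last holds). Time passes only in rows, so rows that do not move let the fingers close. It gives the time, the measured TCP pose, the force, the opening and the grip force at its end, in the units of the state.
- env.get_obs(): the state, without advancing time (a new reading comes with each control period).
- env.read_camera(name): name is "scene" or "top" or "wrist"; returns a dict with "image" (384x512x3 uint8, red, green, blue), "camera_matrix" (3x3 intrinsics, pixels), "R" (3x3) and "t" (3): a world point X has camera coordinates R X + t. Camera axes: x right, y down, z forward; pixel columns grow to the right and rows downward; lengths in m; the calibration is good to about 2 mm. A picture is of the moment at which its call begins. There is no depth.
- env.sign_off(): hands the job in; it is judged then, once.
The state is a dict: "time_s": time; "qpos": joint angles; "joint_velocities": joint speeds; "effort": joint torques, N m; "tool_pos": TCP position; "tool_rot": TCP orientation; "force": force on the tool from outside, world axes, zero at the start; "wrist_torque": the same for the moment, N m; "grip_width": finger opening in m; "grasp_force": force on a finger pad.
Only numpy, scipy, OpenCV 4.12 (cv2) and the standard library are available. Lean on these libraries where they do the work, as an engineer would, in place of code of your own. Each camera call takes 0.05 s, during which the arm holds its last target. There are 200 camera calls.

TASK

Face up the jars on the dark wooden tray: with the wooden straightedge push all four back together until each touches the brass rail, so that they stand in one straight line, then lay the straightedge flat on the counter, off the tray. Then hook the steel row stop over the rail at the open end of the row and slide it along the rail until the jars are closed up, glass to glass, against the tray's end wall, and leave it hooked there. Keep your fingers off the jars, tip none of them, and do not disturb the other things on the counter.

Things in the scene. Friction and masses are not known exactly. Their poses are not given: they have to be found in the camera images.
- tray: dark wooden gallery tray, fixed. Origin on the counter, below the rail's axis (tray x = 0), at the end wall's inner face (y = 0). +y runs along the rail to the open end, -x to the tray's front. Board 12 mm thick, x -138 to 19, y -14 to 358 mm. End wall x -102 to 10, y -12 to 0, top 62 mm above the counter. Jars start 4-10 mm from the wall, 2-14 mm apart, centres at x -78 to -45 mm.
- rail_end (a point): open end of the tray's brass rail, on its axis: tray x = 0, y = 350 mm. The round rail is 10 mm thick, axis 36 mm above the counter (24 above the board), held only by the end wall and a slim post with a 17 mm ball here. A jar touching the rail has its centre at tray x = -36 mm; four jars closed up against the wall fill y = 0 to 248 mm.
- straightedge: straightedge: hardwood batten lying flat, 70 mm wide (its x), 250 mm long (its y), 18 mm thick, a brass strip along both long edges (x = -35 and +35 mm; either may push). 0.25 kg. Origin at the centre of its underside, z up. Push with the underside level, 1 to 3 mm above the tray's board; moving all four jars takes 4 to 12 N.
- straightedge_handle (a point): centre of the dark wooden block handle upright on the straightedge's middle: 22 mm along its x, 44 mm along its y, from 18 to 64 mm above its underside. This point is 44 mm above the underside.
- row_stop: row stop: bent sheet-steel bracket with a wooden handle, 0.18 kg, standing on its foot. Origin on its underside plane, z up; hooked on, its axes match the tray's and its underside is about 2 mm above the board (let go, it leans slightly on its foot). Foot plate x -71 to -21, y -22 to 22 mm, 3 mm thick.
- row_stop_handle (a point): middle of the row stop's dark wooden block handle: row stop x = -26, y = 6 mm, 57 mm above its underside. The block is 30 mm along x, 16 mm along y, from 30 to 79 mm above the underside.
- hook (a point): point in the row stop's hook channel where the rail's axis lies when hooked on: row stop x = 0, y = 0, 22 mm above its underside. The channel is an inverted U, open below, y -22 to 22 mm, 15 mm wide inside, its inner top 27 mm and its lips 8 mm above the underside; the lips flare to 25 mm.
- blade (a point): point on the row stop's pushing face, which looks to its -y: row stop x = -36, y = -22 mm, 30 mm above its underside. The blade is an upright sheet, x -71 to -11 mm, from 0 to 60 mm above the underside.
- jar_1: glass jar of spread with a black twist lid and a paper label, 62 mm diameter, 78 mm high, 0.2 to 0.4 kg; one of four alike in size. Origin at the centre of its underside, z up.
- jar_2: glass jar of spread with a black twist lid and a paper label, 62 mm diameter, 78 mm high, 0.2 to 0.4 kg; one of four alike in size. Origin at the centre of its underside, z up.
- jar_3: glass jar of spread with a black twist lid and a paper label, 62 mm diameter, 78 mm high, 0.2 to 0.4 kg; one of four alike in size. Origin at the centre of its underside, z up.
- jar_4: glass jar of spread with a black twist lid and a paper label, 62 mm diameter, 78 mm high, 0.2 to 0.4 kg; one of four alike in size. Origin at the centre of its underside, z up.
- sample_dish: bystander: small glazed tasting dish, 67 mm across, 15 mm high, origin at the centre of its underside. Leave alone.
- desk_bell: bystander: steel desk bell on a black base, 72 mm across, 52 mm high, origin at the centre of its underside. Leave alone.
- canister: bystander: white round canister, 83 mm across, 98 mm high, behind the tray, origin at the centre of its underside. Leave alone.

How it is judged (in metres and radians):
On the way, in this order (a step that is already met when the one before it is completed fails the run):
1. the straightedge has pushed all four jars back to the rail (each within 5 mm), upright, and is at the row (x of jar_1 in the frame of tray between -0.041 and -0.03 m and x of jar_2 in the frame of tray between -0.041 and -0.03 m and x of jar_3 in the frame of tray between -0.041 and -0.03 m and x of jar_4 in the frame of tray between -0.041 and -0.03 m and angle between each of jar_1, jar_2, jar_3, jar_4's own z axis and vertical below 0.1 rad and z of jar_1 in the frame of tray between 0.008 and 0.018 m and z of jar_2 in the frame of tray between 0.008 and 0.018 m and z of jar_3 in the frame of tray between 0.008 and 0.018 m and z of jar_4 in the frame of tray between 0.008 and 0.018 m and x of straightedge in the frame of tray between -0.125 and -0.085 m and z of straightedge in the frame of tray below 0.045 m), for 0.2 s.
2. the straightedge lies flat on the counter off the tray, let go, and the jars still stand in line (x of jar_1 in the frame of tray between -0.041 and -0.03 m and x of jar_2 in the frame of tray between -0.041 and -0.03 m and x of jar_3 in the frame of tray between -0.041 and -0.03 m and x of jar_4 in the frame of tray between -0.041 and -0.03 m and angle between each of jar_1, jar_2, jar_3, jar_4's own z axis and vertical below 0.1 rad and z of jar_1 in the frame of tray between 0.008 and 0.018 m and z of jar_2 in the frame of tray between 0.008 and 0.018 m and z of jar_3 in the frame of tray between 0.008 and 0.018 m and z of jar_4 in the frame of tray between 0.008 and 0.018 m and height (world z) of straightedge between -0.005 and 0.005 m and angle between straightedge's own z axis and vertical below 0.03 rad and contact force between straightedge and the fingers below 0.1 N), for 0.2 s.
3. the row stop is hooked over the rail at the open end of the row, the jars between it and the wall (x of hook in the frame of tray between -0.006 and 0.006 m and z of hook in the frame of tray between 0.031 and 0.041 m and y of hook in the frame of tray below 0.34 m and angle between row_stop's own z axis and vertical below 0.12 rad and angle between the y axis of row_stop and the y axis of tray, either way round below 0.2 rad and y of each of jar_1, jar_2, jar_3, jar_4 in the frame of row_stop below -0.045 m), for 0.2 s.
4. the row stop has closed the row up: its pushing face is within 258 mm of the end wall (248 mm is fully closed) (all of step 3 and y of blade in the frame of tray below 0.258 m and x of jar_1 in the frame of tray between -0.041 and -0.03 m and x of jar_2 in the frame of tray between -0.041 and -0.03 m and x of jar_3 in the frame of tray between -0.041 and -0.03 m and x of jar_4 in the frame of tray between -0.041 and -0.03 m and angle between each of jar_1, jar_2, jar_3, jar_4's own z axis and vertical below 0.1 rad and z of jar_1 in the frame of tray between 0.008 and 0.018 m and z of jar_2 in the frame of tray between 0.008 and 0.018 m and z of jar_3 in the frame of tray between 0.008 and 0.018 m and z of jar_4 in the frame of tray between 0.008 and 0.018 m), for 0.2 s.
At the end, for the whole second after the job is handed in: Jars upright, each within 5 mm of touching the rail; row stop hooked on the rail (within 6 mm, turned < 0.2 rad, leaning < 0.12 rad), its face at most 258 mm from the end wall, all jars between; straightedge flat on the counter, off the tray, released; all at rest (all of step 4 and height (world z) of straightedge between -0.005 and 0.005 m and angle between straightedge's own z axis and vertical below 0.03 rad and contact force between straightedge and the fingers below 0.1 N and linear speed of each of jar_1, jar_2, jar_3, jar_4, row_stop, straightedge below 0.01 m/s).
It fails at once if a jar is touched by the fingers (contact force between the fingers and jar_1 above 0.5 N or contact force between the fingers and jar_2 above 0.5 N or contact force between the fingers and jar_3 above 0.5 N or contact force between the fingers and jar_4 above 0.5 N).
It fails at once if a jar is tipped (more than 0.35 rad) (angle between any of jar_1, jar_2, jar_3, jar_4's own z axis and vertical above 0.35 rad).
It fails at once if a bystander (dish, bell, canister) is moved more than 20 mm (distance of any of sample_dish, desk_bell, canister from where it was at the start of the episode above 0.02 m).
It also fails if it takes over 70 s, if anything falls off the work surface, if the arm or the gripper's body presses on something with over 40 N, if the wrist force passes 120 N, or if a joint passes its speed limit or range.

## Working session

There is one attempt and no reset: what is moved stays moved. The work goes in short steps, Python scripts to look and compute and a tool call to move; the robot and the scene stay as the last step left them, time stands still between calls to the robot, and variables do not carry over. Pictures are saved under pics/ and viewed, at most 10 in all, crops included, and the job is handed in when it is done.

Besides the shell and the picture viewer there is one more tool, called after ">>>" by a JSON object that holds its "fn" and its "kwargs". step_arm: Moves the arm, as the interface text tells. Its arguments: {"type":"object","properties":{"steps":{"type":"array","items":{"type":"number"}},"grip_force":{"type":"number"}},"required":["steps"]}

```bash
mkdir -p pics; cat > h.py <<'E'
import numpy as np, cv2
from cell import env
def cam(n,save=None):
    c=env.read_camera(n)
    if save: cv2.imwrite('pics/'+save,c['image'][:,:,::-1])
    return c
def ray(c,uv,z):
    K,R,t=c['camera_matrix'],np.array(c['R']),np.array(c['t'])
    d=R.T@np.linalg.solve(K,[uv[0],uv[1],1.]); o=-R.T@t
    return o+d*(z-o[2])/d[2]
def proj(c,X):
    p=c['camera_matrix']@(np.array(c['R'])@np.array(X)+np.array(c['t'])); return p[:2]/p[2]
E
python3 - <<'E'
from h import *
s=env.get_obs(); print(s['tool_pos'],s['tool_rot'],s['force'],s['grip_width'])
a=cam('top','top0.png');b=cam('scene','scene0.png')
for c in(a,b): print(c['camera_matrix'],-np.array(c['R']).T@c['t'],c['R'])
E
```

```text
[0.23002204 0.60772782 0.40365752] [-1.79891112e+02  6.96395452e-03  1.59273987e+02] [-0.36352592 -0.02526017  0.07966368] 0.08693320021473895
[[491.4052806    0.         253.10484216]
 [  0.         491.4052806  194.80404257]
 [  0.           0.           1.        ]] [0.25713094 0.10091994 1.36719991] [[-0.0814496  -0.99666237 -0.00548448]
 [-0.97439621  0.08078458 -0.20982346]
 [ 0.2095662  -0.01174598 -0.97772391]]
[[409.43000099   0.         255.36245965]
 [  0.         409.43000099 191.29128003]
 [  0.           0.           1.        ]] [ 0.01727671 -0.35482501  0.85208908] [[ 0.62564419 -0.78000327 -0.01281576]
 [-0.5896635  -0.46208833 -0.66239817]
 [ 0.51075072  0.42198255 -0.74904234]]
```

View pics/top0.png

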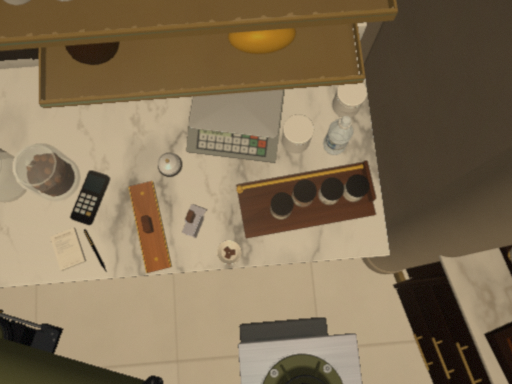

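View pics/scene0.png

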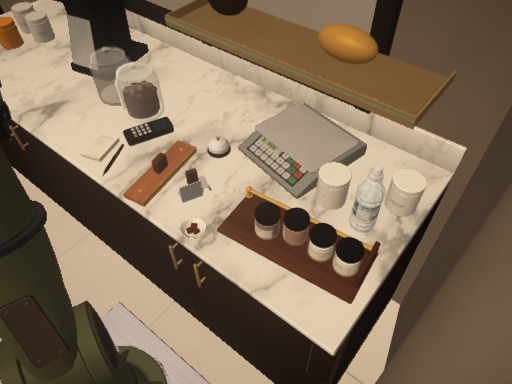

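Top view: the tray is at about (305,198), with its brass rail on the far side and its end wall at the right (375,190). The straightedge is at (150,226), the row stop at (195,219), the dish at (230,250), the bell at (170,163) and the canister at (298,132). Next I'll enlarge and segment.

```bash
python3 - <<'E'
from h import *
c=cam('top'); im=c['image'][:,:,::-1].copy()
hsv=cv2.cvtColor(im,cv2.COLOR_BGR2HSV)
crop=im[140:275,120:390]; cv2.imwrite('pics/crop.png',cv2.resize(crop,None,fx=2.9,fy=2.9,interpolation=cv2.INTER_CUBIC))
roi=np.zeros(im.shape[:2],np.uint8); roi[145:275,120:390]=1
def blobs(m,n,amin=30):
    k,l,st,ce=cv2.connectedComponentsWithStats((m*roi).astype(np.uint8))
    for i in range(1,k):
        if st[i,4]>amin:
            r=cv2.minAreaRect(np.argwhere(l==i)[:,::-1].astype(np.float32))
            print(n,st[i].tolist(),ce[i].round(1).tolist(),[np.round(q,1).tolist() for q in r])
H,S,V=[hsv[...,i].astype(int) for i in range(3)]
blobs((V<50),'dark',15)
blobs((H>3)&(H<20)&(S>120)&(V>85),'orange')
blobs((H>14)&(H<30)&(S>130)&(V>110),'brass',15)
blobs((H<20)&(S>70)&(V<100)&(V>35),'tray',80)
for p in [(150,226),(147,224),(190,216),(197,226),(250,215),(281,205),(290,177)]: print(p,hsv[p[1],p[0]])
E
```

```text
dark [346, 175, 24, 21, 394] [357.7, 185.1] [[357.5, 185.0], [23.0, 20.0], -0.0]
dark [321, 178, 22, 21, 365] [332.0, 188.3] [[331.5, 188.0], [20.0, 21.0], 90.0]
dark [294, 181, 22, 21, 340] [304.7, 190.6] [[304.6, 190.5], [20.2, 20.4], 68.2]
dark [272, 193, 21, 21, 316] [282.1, 203.5] [[282.0, 203.0], [20.0, 20.0], 90.0]
orange [237, 163, 127, 57, 1196] [279.7, 188.0] [[302.4, 190.0], [35.5, 128.7], 78.7]
orange [129, 181, 42, 92, 2150] [149.3, 226.8] [[149.2, 226.6], [88.4, 25.9], 77.9]
orange [295, 192, 38, 18, 96] [312.8, 204.1] [[312.7, 199.9], [14.7, 37.1], 83.3]
orange [244, 203, 131, 35, 1667] [305.2, 219.9] [[308.8, 217.7], [16.3, 130.8], 79.8]
orange [187, 212, 6, 9, 33] [189.2, 215.8] [[189.1, 215.8], [3.6, 8.5], 26.6]
orange [225, 248, 10, 10, 51] [228.8, 252.4] [[229.6, 252.1], [9.2, 8.4], 80.5]
brass [237, 164, 126, 30, 531] [296.4, 177.8] [[299.6, 178.7], [8.2, 127.6], 80.3]
brass [151, 182, 20, 85, 154] [160.8, 224.3] [[160.8, 223.9], [86.1, 1.9], 77.7]
brass [129, 187, 19, 86, 95] [137.7, 229.5] [[137.7, 229.6], [86.9, 1.1], 78.3]
tray [375, 145, 15, 99, 797] [384.4, 179.5] [[382.0, 194.0], [98.0, 14.0], 90.0]
tray [239, 161, 137, 75, 5738] [304.9, 201.1] [[307.0, 198.9], [53.9, 134.5], 79.5]
tray [141, 215, 13, 18, 163] [147.0, 223.8] [[147.0, 223.7], [17.9, 9.7], 77.5]
(150, 226) [ 12 137  69]
(147, 224) [ 11 151  88]
(190, 216) [ 11 127  94]
(197, 226) [ 17  45 129]
(250, 215) [ 13 138  89]
(281, 205) [16 72 46]
(290, 177) [ 17 165 122]
```

View pics/crop.png

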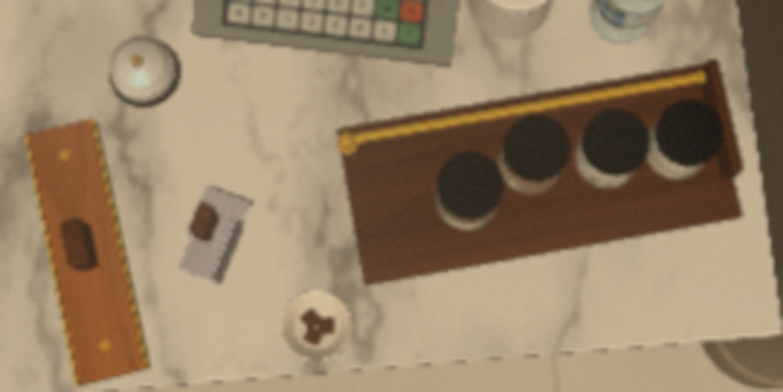

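Enlarged crop: the straightedge handle is at crop (79,243). The row stop handle is at (204,222), its hook end is at the top (230,195), and its blade is on the right side, so its axes roughly match the tray's. The rail's ball is at (347,143). Now the positions.

```bash
python3 - <<'E'
from h import *
c=cam('top'); im=c['image'][:,:,::-1].copy(); hsv=cv2.cvtColor(im,cv2.COLOR_BGR2HSV)
H,S,V=[hsv[...,i].astype(int) for i in range(3)]
P=lambda uv,z: ray(c,uv,z)
f=lambda p:(120+p[0]/2.9-.3,140+p[1]/2.9-.3)
br=(H>14)&(H<30)&(S>130)&(V>110)
def line(mask,z):
    pts=np.array([P(p[::-1],z)[:2] for p in np.argwhere(mask)]); 
    vx,vy,x0,y0=cv2.fitLine(pts.astype(np.float32),cv2.DIST_HUBER,0,.005,.005).ravel()
    e=pts@[vx,vy]; o=np.array([x0,y0]); d=np.array([vx,vy])
    return o+d*(e.min()-o@d),o+d*(e.max()-o@d),np.degrees(np.arctan2(vy,vx))
m=np.zeros_like(br);m[163:195,246:372]=1; print('rail',line(br&m,.036))
m[:]=0;m[180:270,150:175]=1;print('strip R',line(br&m,.018))
m[:]=0;m[180:275,128:150]=1;print('strip L',line(br&m,.018))
for i,p in {'SEtl':(27,137),'SEtr':(95,120),'SEbl':(78,384),'SEbr':(149,368)}.items(): print(i,P(f(p),.018)[:2].round(4))
print('SEhandle top',P(f((77,241)),.064)[:2].round(4))
print('ball',P(f((347,143)),.036)[:2].round(4))
for n,p in {'Tfl':(365,283),'Tfr':(741,215),'Tbl':(337,130)}.items(): print(n,P(f(p),.012)[:2].round(4))
for p in [(357.7,185.1),(332,188.3),(304.7,190.6),(282.1,203.5)]: print('jar',P(p,.09)[:2].round(4))
print('RShandle',P(f((205,220)),.079)[:2].round(4)); 
for p in [(180,265),(222,283)]: print('RSfoot',P(f(p),.003)[:2].round(4))
for p in [(205,185),(252,203)]: print('RShook',P(f(p),.028)[:2].round(4))
print('dish',P(f((318,322)),.01)[:2],'bell',P(f((145,70)),.03)[:2],'wallouttop',P(f((715,62)),.062)[:2],P(f((741,172)),.062)[:2])
E
```

```text
rail (array([0.56713695, 0.10339801]), array([ 0.59932024, -0.22660497]), np.float32(-84.429886))
strip R (array([0.36696306, 0.32811509]), array([0.60746489, 0.36696323]), np.float32(9.175704))
strip L (array([0.35583044, 0.39169436]), array([0.59775858, 0.43153714]), np.float32(9.352009))
SEtl [0.5979 0.4318]
SEtr [0.6094 0.3652]
SEbl [0.3559 0.3909]
SEbr [0.3653 0.3238]
SEhandle top [0.4836 0.3772]
ball [0.562  0.1217]
Tfl [0.4294 0.1153]
Tfr [ 0.4652 -0.2509]
Tbl [0.5813 0.1308]
jar [ 0.5342 -0.1945]
jar [ 0.5312 -0.1253]
jar [ 0.5309 -0.0522]
jar [0.5011 0.011 ]
RShandle [0.4908 0.2562]
RSfoot [0.4626 0.2919]
RSfoot [0.4418 0.2525]
RShook [0.534  0.2605]
RShook [0.5128 0.2167]
dish [0.39619256 0.16274914] bell [0.65235289 0.31230834] wallouttop [ 0.60580827 -0.23299356] [ 0.49795738 -0.24334459]
```

>>> {"fn": "step_arm", "kwargs": {"steps": [1,-40,-15.5,6,0,1,-40,-15.5,6,0,1,-40,-15.5,6,0,1,-40,-15.5,6,0,1,-40,-15.5,6,0,1,-40,-15.5,6,0,1,-40,-15.5,6,0,1,-38,-16,6,0,1,0,0,0,-10,1,0,0,0,-10,1,0,0,0,-10,1,0,0,0,0], "grip_force": 40}}

```text
time_s: 1.7
tool_pos: [0.4834, 0.3788, 0.3566]
tool_rot: [-180.0, -0.0, -170.8]
force: [-0.4, -0.5, -0.4]
grip_width: 0.087
grasp_force: 0.0
```

```bash
python3 - <<'E'
from h import *
s=env.get_obs(); print(s['tool_pos'],s['tool_rot'])
c=cam('wrist','w1.png'); print(-np.array(c['R']).T@c['t'],np.array(c['R']).round(3))
for X in [(.483,.379,.064),(.491,.256,.079),(.396,.163,0)]: print(proj(c,X))
E
```

```text
[0.4834393  0.37882196 0.35657242] [-1.79998840e+02 -1.87701199e-02 -1.70840872e+02]
[0.4129894  0.36612032 0.33599383] [[-0.16   0.987  0.   ]
 [ 0.952  0.155  0.263]
 [ 0.26   0.042 -0.965]]
[246.90563969 186.58266915]
[108.35803586 177.93406459]
[56.03799852 59.46209828]
```

View pics/w1.png

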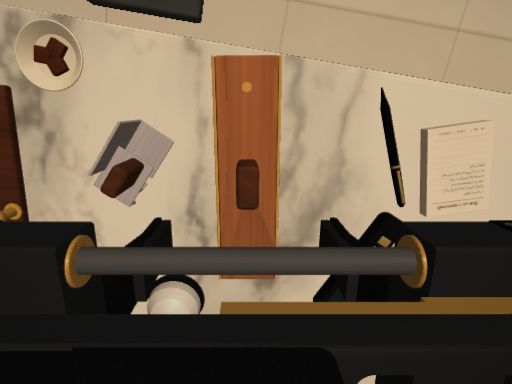

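Wrist view: the straightedge runs nearly vertically, with its edges at columns about 213–281 and its handle at (247,184). The row stop is at (130,160).

```bash
python3 - <<'E'
from h import *
c=cam('wrist'); im=c['image'][:,:,::-1]; hsv=cv2.cvtColor(im,cv2.COLOR_BGR2HSV)
H,S,V=[hsv[...,i].astype(int) for i in range(3)]
m=(H<22)&(S>100)&(V>60); m[:, :200]=0; m[:,295:]=0; m[:50]=0; m[218:]=0
rows=[v for v in range(70,215,4) if m[v].sum()>40]
L=np.array([ray(c,(np.where(m[v])[0].min()-.5,v),.018)[:2] for v in rows]);R=np.array([ray(c,(np.where(m[v])[0].max()+.5,v),.018)[:2] for v in rows])
for q in(L,R):
    a=np.polyfit(q[:,0],q[:,1],1); print('edge yaw',np.degrees(np.arctan(a[0])),'y at x=.483',np.polyval(a,.483))
u=246; top=np.where(m[:,225:270].sum(1)>30)[0].min(); print('near end',top,ray(c,(246,top-.5),.018))
d=(V<75)&(S>60); d[:,:225]=0;d[:,270:]=0;d[:140]=0;d[230:]=0
ys,xs=np.where(d); print('handle px',xs.min(),xs.max(),ys.min(),ys.max())
for (x,y) in [((xs.min()+xs.max())/2,ys.min()),((xs.min()+xs.max())/2,ys.max())]: print(ray(c,(x,y),.064),ray(c,(x,y),.018))
# row stop
d=(V<90)&(S>70)&(H<20); d[:,:85]=0; d[:,160:]=0; d[:140]=0;d[215:]=0
r=cv2.minAreaRect(np.argwhere(d)[:,::-1].astype(np.float32)); print('RSh',r,ray(c,r[0],.07))
im2=cv2.resize(im[100:220,70:200],None,fx=5,fy=5,interpolation=cv2.INTER_CUBIC); cv2.imwrite('pics/rs.png',im2)
E
```

```text
edge yaw 9.583962392479823 y at x=.483 0.3437392055764686
edge yaw 9.731243351465379 y at x=.483 0.41480577850451716
near end 55 [0.36230662 0.35874686 0.018     ]
handle px 236 258 160 209
[0.45802767 0.37505495 0.064     ] [0.46564584 0.37654528 0.018     ]
[0.5050693  0.38270284 0.064     ] [0.52064211 0.38548642 0.018     ]
RSh ((121.66175842285156, 177.3970489501953), (26.925277709960938, 45.618621826171875), 30.963754653930664) [0.49114786 0.26414468 0.07      ]
```

View pics/rs.png

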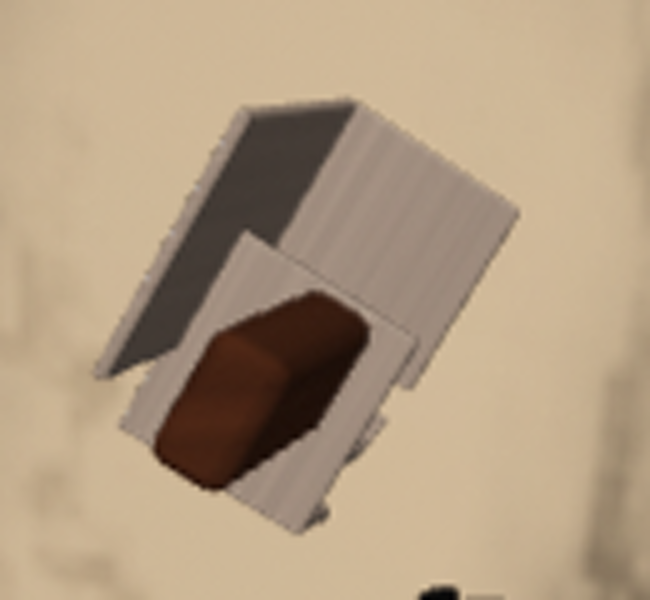

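>>> {"fn": "step_arm", "kwargs": {"steps": [1,-1.6,0.7,40,-0.5,1,0,0,40,0,1,0,0,36,0,1,0,0,20,0,1,0,0,10,0,0,0,0,0,0,0,0,0,0,0,0,0,0,0,0,0,0,0,0,0,0,0,0,0,0,0,0,0,0,0], "grip_force": 50}}

```text
time_s: 3.18
tool_pos: [0.4849, 0.3799, 0.2109]
tool_rot: [180.0, 0.0, -170.2]
force: [-0.4, -0.1, -0.0]
grip_width: 0.0349
grasp_force: 0.0
```

>>> {"fn": "step_arm", "kwargs": {"steps": [0,0,0,0,0,0,0,0,0,0,0,0,0,-5,0,0,0,0,-30,0,0,0,0,-45,0,0,0,0,-45,10,0,0,0,0,10.5,0,0,0,0,10.5,0,0,0,0,10.5,0,0,0,0,10.5,0,0,0,0,10.5,0,0,0,0,10.5]}}

```text
time_s: 4.68
tool_pos: [0.4847, 0.3797, 0.3355]
tool_rot: [-179.9, 0.0, 116.4]
force: [-0.5, -0.4, -2.1]
grip_width: 0.0219
grasp_force: 50.0
```

```bash
python3 - <<'E'
from h import *
yaw=np.radians(5.57); ex=np.array([np.cos(yaw),np.sin(yaw)]); ey=np.array([-ex[1],ex[0]]); O=np.array([.599,-.2265])
for p in [(.5342,-.1945),(.5312,-.1253),(.5309,-.0522),(.5011,.011)]:
    d=np.array(p)-O; print((d@ex).round(4),(d@ey).round(4))
d=np.array(env.get_obs()['tool_pos'][:2])-O; print('tool in tray',d@ex,d@ey,env.get_obs()['tool_rot'],env.get_obs()['grip_width'])
E
```

```text
-0.0614 0.0381
-0.0577 0.1073
-0.0509 0.1801
-0.0744 0.2459
tool in tray -0.054958662242074116 0.6144112295400856 [-1.79945725e+02  1.54715269e-02  1.16428638e+02] 0.021932907610586028
```

>>> {"fn": "step_arm", "kwargs": {"steps": [0,0,0,0,10.4,0,0,0,0,10.4,0,-47,-10,0,0,0,-47,-10,0,0,0,-47,-10,0,0,0,-47,-10,0,0,0,-47,-10,0,0,0,-47,-10,0,0,0,-47,-10,0,0,0,-47,-10,0,0,0,-47,-10,0,0,0,-47,-10,0,0]}}

```text
time_s: 6.18
tool_pos: [0.4336, -0.0996, 0.3359]
tool_rot: [180.0, -0.0, 96.0]
force: [0.7, -0.6, -2.6]
grip_width: 0.0219
grasp_force: 50.0
```

```bash
python3 - <<'E'
from h import *
s=env.get_obs(); print(s['tool_pos'],s['tool_rot'],s['grip_width'])
c=cam('wrist','w2.png')
E
```

```text
[ 0.43364028 -0.09960008  0.33586317] [ 1.79969273e+02 -4.37149663e-02  9.59698547e+01] 0.02190243666831782
```

View pics/w2.png

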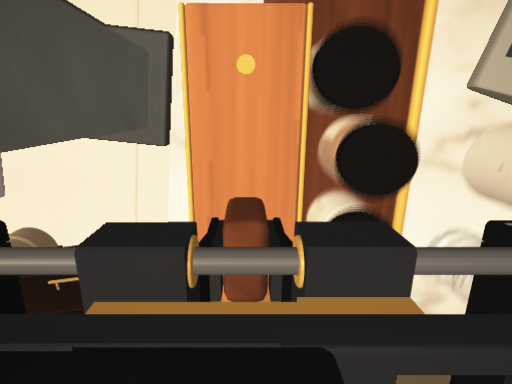

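Wrist view: the batten is held at columns 183–310, its brass edge is clear of the jars, and the rail is at column 430 (top) to 405 (row 210). I'll check the rail and the batten for position and angle.

```bash
python3 - <<'E'
from h import *
s=env.get_obs(); T=s['tool_pos']
c=cam('wrist'); im=c['image'][:,:,::-1]; hsv=cv2.cvtColor(im,cv2.COLOR_BGR2HSV)
H,S,V=[hsv[...,i].astype(int) for i in range(3)]
br=(H>14)&(H<32)&(S>150)&(V>120)
yaw=np.radians(5.57); ex=np.array([np.cos(yaw),np.sin(yaw)]); ey=np.array([-ex[1],ex[0]]); O=np.array([.599,-.2265])
zt=T[2]-.2109+.018
for n,a,b,z in [('rail',395,440,.036),('bR',295,315,zt),('bL',178,198,zt)]:
    p=[]
    for v in range(8,205,4):
        x=np.where(br[v,a:b])[0]
        if len(x)>1: p.append(ray(c,(a+(x.min()+x.max())/2,v),z)[:2]-O)
    p=np.array(p); x,y=p@ex,p@ey; k=np.polyfit(y,x,1); print(n,len(p),'x at y=.15',np.polyval(k,.15).round(4),'slope deg',-np.degrees(k[0]).round(2),'y',y.min(),y.max())
d=T[:2]-O; print('tool tray',d@ex,d@ey,T[2])
for uv in [(356,66),(377,158)]:
    d=ray(c,uv,.09)[:2]-O; print('jar',d@ex,d@ey)
E
```

```text
rail 38 x at y=.15 0.0026 slope deg 0.27 y 0.11438591583666963 0.28598011430684617
bR 50 x at y=.15 -0.1207 slope deg 0.01 y 0.14954544753074758 0.2552534101819409
bL 50 x at y=.15 -0.1868 slope deg -0.04 y 0.14952895976082756 0.25521657233928646
tool tray -0.15409356897855875 0.1356399559454559 0.3360885706372435
jar -0.07576467365025898 0.23423398379519034
jar -0.053275713235429435 0.16896703887499087
```

```bash
cat >> h.py <<'E'
yaw=np.radians(5.7); ex=np.array([np.cos(yaw),np.sin(yaw)]); ey=np.array([-ex[1],ex[0]]); O=np.array([.6005,-.2265])
def tr(p): d=np.array(p)[:2]-O; return np.round([d@ex*1000,d@ey*1000],1)
def lids(c,boxes):
    V=cv2.cvtColor(c['image'],cv2.COLOR_RGB2GRAY)
    for a,b,x,y in boxes:
        m=((V<32)*255).astype(np.uint8)[b:y,a:x]; cs,_=cv2.findContours(m,cv2.RETR_EXTERNAL,cv2.CHAIN_APPROX_NONE)
        k=max(cs,key=cv2.contourArea); e=cv2.fitEllipse(cv2.convexHull(k)); p=(e[0][0]+a,e[0][1]+b); print('lid',np.round(p,1),np.round(e[1],1),tr(ray(c,p,.09)))
def st():
    s=env.get_obs(); print('t',s['time_s'],'tool tray',tr(s['tool_pos']),s['tool_pos'].round(4),s['tool_rot'].round(2),s['force'].round(1),s['grip_width']); return s
E
python3 - <<'E'
from h import *
st(); c=cam('wrist'); lids(c,[(309,10,405,125),(320,115,425,205)])
c=cam('top'); lids(c,[(270,190,295,216)]); 
st()
E
```

```text
t 6.275 tool tray [-154.4  139. ] [ 0.433  -0.1036  0.336 ] [1.800e+02 7.000e-02 9.547e+01] [ 0.3  0.1 -1.9] 0.02144658892662213
lid [359.1  53.3] [85.5 97.7] [-74.3 246.1]
lid [380.2 146.8] [77.8 85. ] [-52. 181.]Traceback (most recent call last):
  File "<stdin>", line 3, in <module>
  File "h.py", line 19, in lids
    k=max(cs,key=cv2.contourArea); e=cv2.fitEllipse(cv2.convexHull(k)); p=(e[0][0]+a,e[0][1]+b); print('lid',np.round(p,1),np.round(e[1],1),tr(ray(c,p,.09)))
ValueError: max() iterable argument is empty
```

>>> {"fn": "step_arm", "kwargs": {"steps": [0,3,0,30,-0.1,0,0,0,40,0,0,0,0,30,0,0,0,0,8,0,0,0,0,3,0,0,0,0,0,0,0,0,0,0,0]}}

```text
time_s: 7.25
tool_pos: [0.4346, -0.095, 0.2257]
tool_rot: [179.9, -0.0, 96.1]
force: [0.4, -1.1, -2.5]
grip_width: 0.0216
grasp_force: 50.0
```

```bash
python3 - <<'E'
from h import *
st(); c=cam('scene'); cv2.imwrite('pics/s2.png',cv2.resize(c['image'][150:310,180:400,::-1],None,fx=3.5,fy=3.5,interpolation=cv2.INTER_CUBIC))
E
```

```text
t 7.25 tool tray [-152.   147.4] [ 0.4346 -0.095   0.2257] [ 1.7988e+02 -1.0000e-02  9.6080e+01] [ 0.4 -1.1 -2.5] 0.021630856642380448
```

View pics/s2.png

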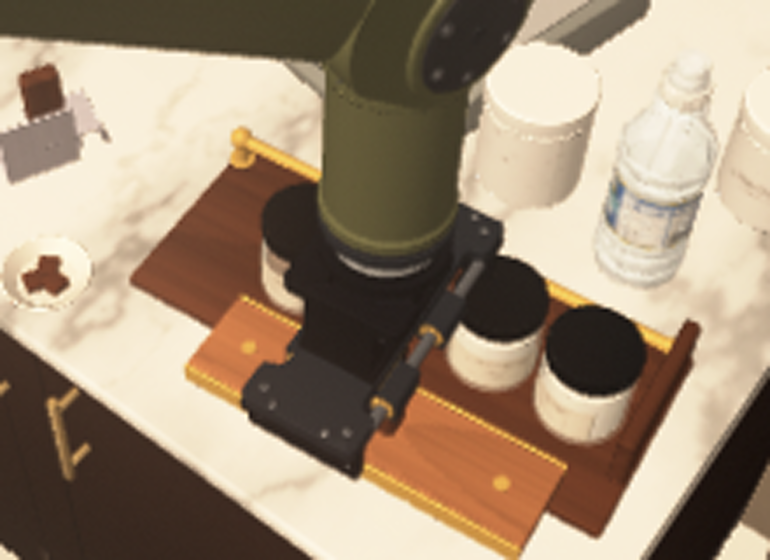

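The batten is low in front of the jars and level, at the board's front edge, clear of the wall at the lower right. Time to push.

>>> {"fn": "step_arm", "kwargs": {"steps": [0,-3,0,0,0.3,0,0,0,0,0,0,0,3,0,0,0,0,4,0,0,0,0,4,0,0,0,0,4,0,0,0,0,4,0,0,0,0,4,0,0,0,0,4,0,0,0,0,3,0,0,0,0,2,0,0,0,0,0,0,0]}}

```text
time_s: 8.8
tool_pos: [0.4654, -0.095, 0.2243]
tool_rot: [-179.8, -0.0, 95.7]
force: [-6.3, -0.5, -0.3]
grip_width: 0.0217
grasp_force: 50.0
```

```bash
python3 - <<'E'
from h import *
st()
E
```

```text
t 8.8 tool tray [-121.4  144.3] [ 0.4654 -0.095   0.2243] [-1.7982e+02 -3.0000e-02  9.5720e+01] [-6.3 -0.5 -0.3] 0.021712592894392046
```

>>> {"fn": "step_arm", "kwargs": {"steps": [0,0,3,0,0,0,0,3,0,0,0,0,3,0,0,0,0,3,0,0,0,0,2,0,0,0,0,1.5,0,0,0,0,1,0,0,0,0,0,0,0]}}

```text
time_s: 9.8
tool_pos: [0.481, -0.0935, 0.224]
tool_rot: [-179.7, -0.0, 95.7]
force: [-7.8, -1.3, 2.0]
grip_width: 0.0219
grasp_force: 50.0
```

```bash
python3 - <<'E'
from h import *
st(); c=cam('wrist','w3.png')
E
```

```text
t 9.8 tool tray [-105.7  144.2] [ 0.481  -0.0935  0.224 ] [-1.7968e+02 -5.0000e-02  9.5720e+01] [-7.8 -1.3  2. ] 0.021936925141729825
```

View pics/w3.png

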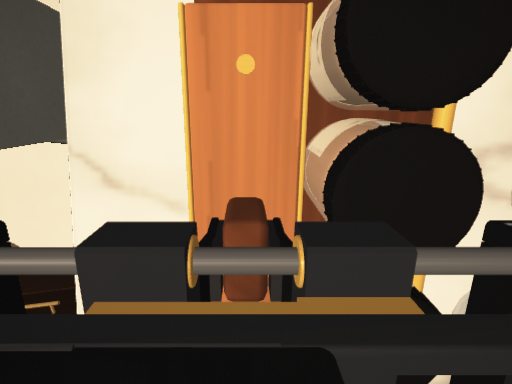

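The batten is touching the jars, which aren't pinched against the rail yet. I'll continue in 1 mm rows.

>>> {"fn": "step_arm", "kwargs": {"steps": [0,0,1,0,0,0,0,1,0,0,0,0,1,0,0,0,0,0,0,0]}}

```text
time_s: 10.35
tool_pos: [0.484, -0.0932, 0.224]
tool_rot: [-179.7, -0.0, 95.7]
force: [-8.1, 0.3, 1.3]
grip_width: 0.0216
grasp_force: 50.0
```

>>> {"fn": "step_arm", "kwargs": {"steps": [0,0,0.8,0,0,0,0,0,0,0,0,0,0,0,0]}}

```text
time_s: 10.72
tool_pos: [0.4847, -0.0931, 0.2239]
tool_rot: [-179.7, -0.1, 95.7]
force: [-8.1, -1.5, 0.9]
grip_width: 0.022
grasp_force: 50.0
```

>>> {"fn": "step_arm", "kwargs": {"steps": [0,0,1,0,0,0,0,0,0,0]}}

```text
time_s: 10.98
tool_pos: [0.4858, -0.093, 0.2239]
tool_rot: [-179.7, -0.0, 95.7]
force: [-7.2, -0.2, 0.8]
grip_width: 0.0219
grasp_force: 50.0
```

>>> {"fn": "step_arm", "kwargs": {"steps": [0,0,1,0,0,0,0,0,0,0]}}

```text
time_s: 11.22
tool_pos: [0.4867, -0.0929, 0.2239]
tool_rot: [-179.7, -0.1, 95.7]
force: [-8.1, -0.9, 0.5]
grip_width: 0.0219
grasp_force: 50.0
```

```bash
python3 - <<'E'
from h import *
st(); c=cam('wrist'); lids(c,[(330,0,512,112),(315,118,490,220)])
H,S,V=cv2.split(cv2.cvtColor(c['image'],cv2.COLOR_RGB2HSV))
br=(H>14)&(H<32)&(S>150)&(V>110)
for v in range(100,130,5)  : 
    x=np.where(br[v,400:])[0]+400
    if len(x): print(v,x.min(),x.max(),tr(ray(c,((x.min()+x.max())/2,v),.036)))
E
```

```text
t 11.225 tool tray [-99.9 144.2] [ 0.4867 -0.0929  0.2239] [-1.7968e+02 -5.0000e-02  9.5710e+01] [-8.1 -0.9  0.5] 0.02186133184400182
lid [424.   27.7] [161.4 186.7] [-39.1 241.7]
lid [403.  191.4] [136.7 160.4] [-38.2 183.4]
110 431 443 [  3.1 214.3]
115 422 442 [  0.8 211.6]
120 422 441 [  1. 209.]
125 431 440 [  3.6 206.3]
```

>>> {"fn": "step_arm", "kwargs": {"steps": [0,0,1,0,0,0,0,0,0,0]}}

```text
time_s: 11.52
tool_pos: [0.4872, -0.0929, 0.2238]
tool_rot: [-179.6, -0.1, 95.7]
force: [-9.9, -1.1, 3.2]
grip_width: 0.0217
grasp_force: 50.0
```

>>> {"fn": "step_arm", "kwargs": {"steps": [0,0,1,0,0,0,0,0,0,0]}}

```text
time_s: 11.78
tool_pos: [0.4876, -0.093, 0.2236]
tool_rot: [-179.5, -0.1, 95.7]
force: [-11.7, -0.2, 4.5]
grip_width: 0.0217
grasp_force: 50.0
```

>>> {"fn": "step_arm", "kwargs": {"steps": [0,0,0.8,0,0,0,0,0,0,0]}}

```text
time_s: 12.02
tool_pos: [0.4879, -0.093, 0.2234]
tool_rot: [-179.4, -0.1, 95.7]
force: [-13.8, -0.6, 6.2]
grip_width: 0.0217
grasp_force: 50.0
```

>>> {"fn": "step_arm", "kwargs": {"steps": [0,0,1,-0.5,0,0,0,1,-0.5,0,0,0,0,0,0]}}

```text
time_s: 12.4
tool_pos: [0.4888, -0.0929, 0.2236]
tool_rot: [-179.2, -0.1, 95.7]
force: [-16.0, -1.2, 4.3]
grip_width: 0.0218
grasp_force: 50.0
```

```bash
python3 - <<'E'
from h import *
st(); c=cam('wrist'); lids(c,[(330,0,512,112),(315,118,500,220)])
c=cam('top'); cv2.imwrite('pics/t3.png',cv2.resize(c['image'][140:275,220:400,::-1],None,fx=4,fy=4,interpolation=cv2.INTER_CUBIC))
E
```

```text
t 12.4 tool tray [-97.9 144. ] [ 0.4888 -0.0929  0.2236] [-1.7916e+02 -1.2000e-01  9.5680e+01] [-16.   -1.2   4.3] 0.021787518399656303
lid [423.7  27.9] [160.8 187.3] [-38.7 241.3]
lid [402.8 191.8] [137.8 161.7] [-37.8 183.4]
```

View pics/t3.png

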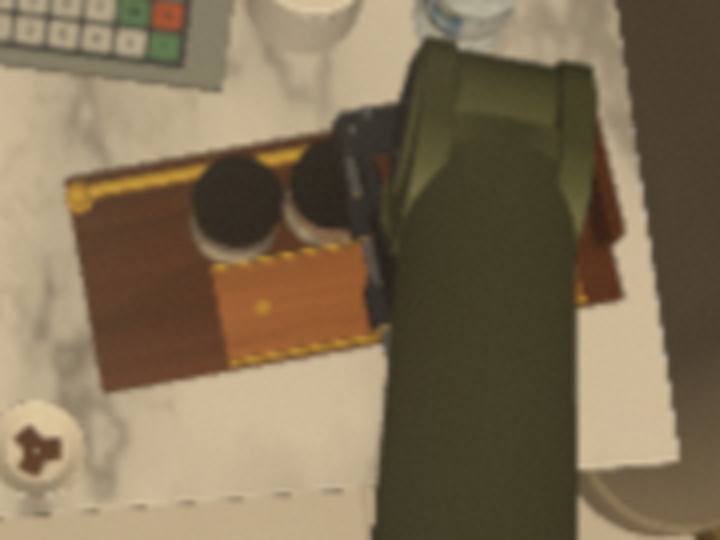

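The two visible jars (238,205) and (325,185) stand against the rail. The other two are hidden by the arm, so I'll back off slightly and check them from the scene camera.

>>> {"fn": "step_arm", "kwargs": {"steps": [0,0,-3,0,0,0,0,-4,0,0,0,0,-6,0,0,0,0,-6,0,0,0,0,0,0,0]}}

```text
time_s: 13.12
tool_pos: [0.4743, -0.0939, 0.2262]
tool_rot: [179.9, -0.0, 95.8]
force: [-0.1, -0.3, -2.1]
grip_width: 0.0221
grasp_force: 50.0
```

```bash
python3 - <<'E'
from h import *
st(); c=cam('scene'); G=cv2.cvtColor(c['image'],cv2.COLOR_RGB2GRAY)
for y in (40,108,181,242):
    w=O-.036*ex+y/1000*ey; p=proj(c,[*w,.09]).astype(int); print(y,p)
    a,b=p-22; m=((G<40)*255).astype(np.uint8)[b:b+44,a:a+44]
    k,l,s,ce=cv2.connectedComponentsWithStats(m); i=1+np.argmax(s[1:,4]); print(s[i],ce[i]+[a,b],tr(ray(c,ce[i]+[a,b],.088)))
cv2.imwrite('pics/s3.png',cv2.resize(c['image'][170:310,210:400,::-1],None,fx=4,fy=4,interpolation=cv2.INTER_CUBIC))
E
```

```text
t 13.125 tool tray [-112.4  144.4] [ 0.4743 -0.0939  0.2262] [ 1.7992e+02 -2.0000e-02  9.5770e+01] [-0.1 -0.3 -2.1] 0.02213444032797747
40 [354 239]
[  9  13  27  24 514] [354.32490272 241.68677043] [-39.5  37.6]
108 [326 226]
[ 13   4  23  32 394] [328.89847716 228.65736041] [-37.5 101.5]
181 [298 213]
[  0   2  44  42 926] [293.99352052 219.91792657] [-58.5 181.6]
242 [276 202]
[ 14  13  30  31 393] [283.27735369 212.71501272] [-53.4 213.7]
```

View pics/s3.png

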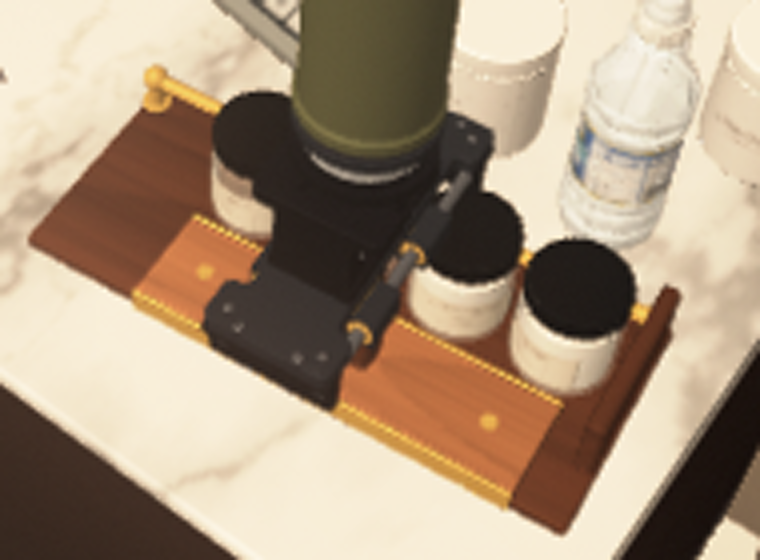

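>>> {"fn": "step_arm", "kwargs": {"steps": [0,0,-2,-30,0,0,0,0,-45,0,0,10,0,-45,0,0,40,6,0,0,0,55,7,0,0,0,55,7,0,0,0,55,7,0,0,0,55,7,0,0,0,55,7,0,0,0,55,7,0,0,0,50,7,0,0,0,40,7,0,0]}}

```text
time_s: 14.68
tool_pos: [0.4862, 0.3826, 0.3456]
tool_rot: [180.0, -0.0, 95.9]
force: [1.2, 0.8, -3.1]
grip_width: 0.0216
grasp_force: 50.0
```

```bash
python3 - <<'E'
from h import *
st(); c=cam('top'); hsv=cv2.cvtColor(c['image'],cv2.COLOR_RGB2HSV).astype(int); H,S,V=[hsv[...,i] for i in range(3)]
m=((V<50)*255).astype(np.uint8)
for y in (38,107,181,244):
    p=proj(c,[*(O-.036*ex+y/1000*ey),.09]).round().astype(int); a,b=p-14
    k,l,s,ce=cv2.connectedComponentsWithStats(m[b:b+28,a:a+28]); i=1+np.argmax(s[1:,4]); e=cv2.fitEllipse(cv2.convexHull(np.argwhere(l==i)[:,::-1])); print(s[i],np.round(e[1],1),tr(ray(c,np.array(e[0])+[a,b],.09)))
br=(H>14)&(H<30)&(S>130)&(V>110); br[:,:240]=0; br[:,372:]=0;br[:160]=0;br[192:]=0
P=np.array([tr(ray(c,q[::-1],.036)) for q in np.argwhere(br)]); P=P[(abs(P[:,0])<12)]
for a in range(20,350,30):
    q=P[(P[:,1]>a)&(P[:,1]<a+30)]; 
    if len(q): print(a,len(q),q[:,0].min(),q[:,0].mean().round(1),q[:,0].max())
E
```

```text
t 14.675 tool tray [-53.3 617.4] [0.4862 0.3826 0.3456] [ 1.7999e+02 -5.0000e-02  9.5890e+01] [ 1.2  0.8 -3.1] 0.02164590413642664
[  3   5  22  21 367] [20.7 22.2] [-37.7  38.3]
[  5   5  20  20 266] [19.2 20.7] [-38.  106.6]Traceback (most recent call last):
  File "<stdin>", line 6, in <module>
cv2.error: OpenCV(4.12.0) /io/opencv/modules/imgproc/src/shapedescr.cpp:361: error: (-201:Incorrect size of input array) There should be at least 5 points to fit the ellipse in function 'fitEllipseNoDirect'
```

>>> {"fn": "step_arm", "kwargs": {"steps": [0,0,0,0,-10.4,0,0,0,0,-10.4,0,0,0,0,-10.4,0,0,0,0,-10.4,0,0,0,0,-10.4,0,0,0,0,-10.4,0,0,0,0,-10.4,0,0,0,0,-10.4,0,0,0,30,-10.4,0,0,0,45,0,0,0,0,40,0,0,0,0,14,0]}}

```text
time_s: 16.23
tool_pos: [0.4858, 0.3789, 0.2138]
tool_rot: [-179.9, -0.2, -170.6]
force: [-0.1, 0.9, -2.4]
grip_width: 0.0219
grasp_force: 50.0
```

```bash
python3 - <<'E'
from h import *
st(); c=cam('top'); V=cv2.cvtColor(c['image'],cv2.COLOR_RGB2HSV)[...,2]
m=((V<62)*255).astype(np.uint8)
for y in (38,107,181,244):
    p=proj(c,[*(O-.036*ex+y/1000*ey),.09]).round().astype(int); a,b=p-13
    k,l,s,ce=cv2.connectedComponentsWithStats(m[b:b+26,a:a+26]); i=1+np.argmax(s[1:,4]); print(s[i],tr(ray(c,ce[i]+[a,b],.09)))
E
```

```text
t 16.225 tool tray [-54.  613.8] [0.4858 0.3789 0.2138] [-179.85   -0.24 -170.63] [-0.1  0.9 -2.4] 0.021933171108831966
[  1   3  25  23 407] [-38.5  37.8]
[  3   3  22  22 370] [-37.8 107.6]
[  3   3  22  22 368] [-37.9 180.8]
[  2   4  21  21 356] [-38.1 247.1]
```

All four jars are in line at the rail. Next I'll lower the batten the last few mm and release it.

>>> {"fn": "step_arm", "kwargs": {"steps": [0,0,0,1.5,0,0,0,0,1,0,0,0,0,0,0]}}

```text
time_s: 16.65
tool_pos: [0.4872, 0.3801, 0.2158]
tool_rot: [179.9, 0.1, -170.6]
force: [-0.0, -0.0, -2.8]
grip_width: 0.0212
grasp_force: 50.0
```

>>> {"fn": "step_arm", "kwargs": {"steps": [0,0,0,2,0,0,0,0,1.5,0,0,0,0,0,0,0,0,0,0,0]}}

```text
time_s: 17.15
tool_pos: [0.4867, 0.3797, 0.2107]
tool_rot: [180.0, 0.0, -170.6]
force: [0.9, 0.1, -2.4]
grip_width: 0.0212
grasp_force: 50.0
```

>>> {"fn": "step_arm", "kwargs": {"steps": [0,0,0,1,0,0,0,0,0.5,0,0,0,0,0,0]}}

```text
time_s: 17.52
tool_pos: [0.4867, 0.3797, 0.2108]
tool_rot: [180.0, -0.0, -170.6]
force: [-2.7, -2.2, 7.1]
grip_width: 0.0217
grasp_force: 50.0
```

>>> {"fn": "step_arm", "kwargs": {"steps": [1,0,0,-1,0,1,0,0,0,0,1,0,0,0,0,1,0,0,0,0,1,0,0,0,0,1,0,0,-20,0,1,0,0,-50,0,1,0,0,-50,0,1,0,0,-30,0,1,0,0,0,10,1,0,0,0,10,1,0,0,0,0]}}

```text
time_s: 19.02
tool_pos: [0.4867, 0.3797, 0.3618]
tool_rot: [179.9, 0.1, 169.5]
force: [-1.2, -0.4, 0.9]
grip_width: 0.0869
grasp_force: 0.0
```

```bash
python3 - <<'E'
from h import *
s=st(); T=s['tool_pos'];yw=np.radians(s['tool_rot'][2])
c=cam('top'); V=cv2.cvtColor(c['image'],cv2.COLOR_RGB2HSV)[...,2]
tx=np.array([np.cos(yw),np.sin(yw)]); ty=np.array([np.sin(yw),-np.cos(yw)])
d=np.array([.491,.260])-T[:2]; print('to RS handle dx,dy',d@tx*1000,d@ty*1000)
E
```

```text
t 19.025 tool tray [-53.1 614.5] [0.4867 0.3797 0.3618] [1.7992e+02 7.0000e-02 1.6948e+02] [-1.2 -0.4  0.9] 0.08694781594909139
to RS handle dx,dy -26.105527562827838 -116.93684340727697
```

>>> {"fn": "step_arm", "kwargs": {"steps": [1,0,0,0,10.6,1,0,0,0,10.6,1,0,0,0,10.6,1,0,0,0,10.6,1,0,0,0,10.6,1,0,0,0,10.6,1,0,0,0,10.6,1,0,0,0,10.6,1,0,0,0,10.6,1,0,0,0,10.6,1,-52,28,0,0,1,-53,29,0,0]}}

```text
time_s: 20.58
tool_pos: [0.4904, 0.2595, 0.3606]
tool_rot: [180.0, -0.0, 63.7]
force: [1.7, -0.2, 0.7]
grip_width: 0.0874
grasp_force: 0.0
```

>>> {"fn": "step_arm", "kwargs": {"steps": [1,0,0,0,0,1,0,0,0,0]}}

```text
time_s: 20.82
tool_pos: [0.4905, 0.2605, 0.3609]
tool_rot: [-180.0, -0.1, 63.5]
force: [0.0, 0.8, -0.1]
grip_width: 0.0871
grasp_force: 0.0
```

```bash
python3 - <<'E'
from h import *
s=st(); c=cam('wrist')
cv2.imwrite('pics/w4.png',c['image'][:,:,::-1]); st()
E
```

```text
t 20.825 tool tray [-61.  495.6] [0.4905 0.2605 0.3609] [-1.7998e+02 -9.0000e-02  6.3470e+01] [ 0.   0.8 -0.1] 0.0870638108120512
t 20.875 tool tray [-61.2 496.5] [0.4903 0.2614 0.3607] [-1.7998e+02 -7.0000e-02  6.3530e+01] [ 0.2  0.1 -0.8] 0.08694080558375182
```

View pics/w4.png

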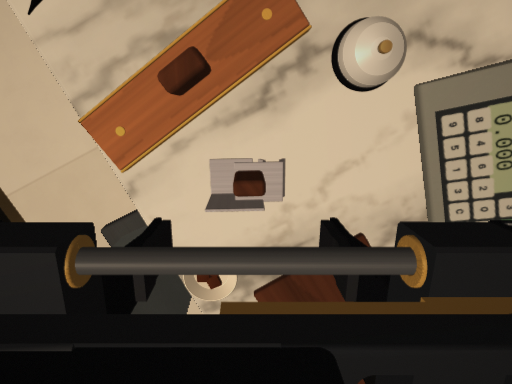

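Wrist view: the row stop is square to the image, with its handle at (249,183). The blade's top edge is at row 210, columns 206–265, and the foot edge is at row 159. I've now viewed 11 pictures, one more than the 10 allowed, so the rest goes by numbers only.

```bash
python3 - <<'E'
from h import *
s=st(); c=cam('wrist'); im=c['image']; hsv=cv2.cvtColor(im,cv2.COLOR_RGB2HSV).astype(int); H,S,V=[hsv[...,i] for i in range(3)]
T=s['tool_pos'];yw=np.radians(s['tool_rot'][2]); tx=np.array([np.cos(yw),np.sin(yw)]); ty=np.array([np.sin(yw),-np.cos(yw)])
def tl(u,v,z): d=ray(c,(u,v),z)[:2]-T[:2]; return np.round([d@ty*1000,d@tx*1000],1)   # (stop x dir, stop y dir)
m=np.zeros(V.shape,np.uint8); m[155:208,225:275]=((S>110)&(V<100))[155:208,225:275]
k,l,st_,ce=cv2.connectedComponentsWithStats(m); i=1+np.argmax(st_[1:,4]); x,y,w,h,a=st_[i]; print('handle',x,y,w,h,a)
for z in(.079,.057): print('h sides x',tl(x-.5,y+h*.7,z),tl(x+w-.5,y+h*.7,z),'rows: top/bottom',tl(x+w/2,y-.5,z),tl(x+w/2,y+h-.5,z))
# blade top edge
g=(V.astype(float))
for u in range(212,262,8):
    col=g[200:222,u]; e=200+np.argmax(np.diff(col))+.5; print(u,e,tl(u,e,.060),end=' ')
print(); print([int(q) for q in V[206,196:216]],[int(q) for q in V[206,255:275]])
print([int(q) for q in V[150:170,220]])
E
```

```text
t 20.875 tool tray [-61.2 496.5] [0.4903 0.2614 0.3607] [-1.7998e+02 -7.0000e-02  6.3530e+01] [ 0.2  0.1 -0.8] 0.08694080558375182
handle 234 172 32 25 748
h sides x [-9.7  0.3] [19.4  0.3] rows: top/bottom [ 5.2 17. ] [ 5.3 -6.3]
h sides x [-10.6  -5.6] [20.9 -5.6] rows: top/bottom [ 5.6 12.4] [  5.7 -12.8]
212 209.5 [-32.  -25.4] 220 209.5 [-24.  -25.4] 228 209.5 [-16.1 -25.4] 236 209.5 [ -8.2 -25.4] 244 208.5 [ -0.2 -24.3] 252 208.5 [  7.7 -24.3] 260 208.5 [ 15.6 -24.3] 
[212, 212, 212, 212, 212, 211, 212, 211, 212, 212, 204, 127, 74, 74, 74, 75, 76, 76, 75, 75] [74, 73, 74, 73, 73, 73, 73, 73, 73, 107, 211, 211, 211, 211, 212, 211, 211, 211, 211, 211]
[209, 210, 210, 210, 210, 210, 210, 210, 210, 141, 156, 163, 164, 163, 162, 163, 162, 163, 163, 163]
```

>>> {"fn": "step_arm", "kwargs": {"steps": [1,2,5,30,-1,1,0,0,45,0,1,0,0,40,0,1,0,0,16,0,1,0,0,5,0,0.9,0,0,0,0,0,0,0,0,0,0,0,0,0,0,0,0,0,0,0,0,0,0,0,0,0,0,0,0,0,0,0,0,0,0], "grip_force": 40}}

```text
time_s: 22.42
tool_pos: [0.4959, 0.2599, 0.2243]
tool_rot: [-180.0, -0.0, 64.4]
force: [-0.7, -0.4, 0.3]
grip_width: 0.03
grasp_force: 39.9
```

>>> {"fn": "step_arm", "kwargs": {"steps": [0,0,0,0,0,0,0,0,0,0,0,0,0,0,0,0,0,0,0,0]}}

```text
time_s: 22.92
tool_pos: [0.4959, 0.2599, 0.2243]
tool_rot: [-180.0, -0.0, 64.4]
force: [-0.1, -0.0, -0.5]
grip_width: 0.0297
grasp_force: 39.9
```

>>> {"fn": "step_arm", "kwargs": {"steps": [0,0,0,-20,0,0,0,0,-40,0,0,0,0,-40,-10.4,0,0,0,0,-10.4,0,0,0,0,-10.5,0,-44,8,0,0,0,-44,8,0,0,0,-44,8,0,0,0,-44,7,0,0,0,0,0,0,0,0,0,0,0,0,0,0,0,0,0]}}

```text
time_s: 24.42
tool_pos: [0.5438, 0.0893, 0.324]
tool_rot: [-180.0, -0.0, 95.8]
force: [0.2, -0.0, -1.8]
grip_width: 0.0298
grasp_force: 39.9
```

```bash
python3 - <<'E'
from h import *
s=st(); c=cam('wrist'); im=c['image']; hsv=cv2.cvtColor(im,cv2.COLOR_RGB2HSV).astype(int); H,S,V=[hsv[...,i] for i in range(3)]
cv2.imwrite('pics/w5.png',im[:,:,::-1])
T=s['tool_pos']
print('rail end proj',proj(c,[*(O+.35*ey),.036]))
m=((H>14)&(H<32)&(S>140)&(V>100)).astype(np.uint8); m[218:]=0
k,l,q,ce=cv2.connectedComponentsWithStats(m)
for i in range(1,k):
    if q[i,4]>15: print('brass',q[i],ce[i].round(1),tr(ray(c,ce[i],.036)))
m=((S>110)&(V<100)&(H<20)).astype(np.uint8); m[225:]=0
k,l,q,ce=cv2.connectedComponentsWithStats(m)
for i in range(1,k):
    if q[i,4]>100: print('brown',q[i],ce[i].round(1))
m=((S<45)&(V>60)&(V<180)).astype(np.uint8); m[215:]=0
k,l,q,ce=cv2.connectedComponentsWithStats(m)
for i in range(1,k):
    if q[i,4]>200: print('grey',q[i],ce[i].round(1))
zu=T[2]-.2243
for n,p in {'handle top':(-26,6,79),'plate ch +x+y':(12.5,22,28),'plate -x':(-11,22,30),'blade tl':(-71,-22,60),'blade tr':(-11,-22,60),'foot':(-71,22,3)}.items():
    # predicted pixel with tool at stop (-26,6)
    w=T[:2]+(p[0]+26)/1000*ex+(p[1]-6)/1000*ey; print(n,proj(c,[*w,zu+p[2]/1000]).round(1))
E
```

```text
t 24.425 tool tray [-25.  319.8] [0.5438 0.0893 0.324 ] [-1.7997e+02 -2.0000e-02  9.5810e+01] [ 0.2 -0.  -1.8] 0.029792959026696007
rail end proj [272.75431518 155.09853312]
brass [263 143  22  59 744] [273.6 167.1] [  1.1 339. ]
brown [ 75  72  40  36 861] [94.4 87.7]
brown [ 137  143  132   79 6197] [204.6 172.1]
brown [279 144  12  58 542] [284.8 173.8]
brown [221 218  48   7 317] [244.7 221.1]
grey [   0   82   64  133 6130] [ 32.6 153.7]
handle top [244.6 265.3]
plate ch +x+y [307.2 200.3]
plate -x [269.4 201.2]
blade tl [163.  293.2]
blade tr [271.7 293.5]
foot [180.4 189.3]
```

The ball measures at (273.5,154) against a prediction of (272.8,155.1), so the tray frame is good to about 1 mm. I'll lower the hook onto the rail.

>>> {"fn": "step_arm", "kwargs": {"steps": [0,0,0.5,30,0,0,0,0,30,0,0,0,0,12,0,0,0,0,5,0,0,0,0,3,0,0,0,0,3,0,0,0,0,0,0]}}

```text
time_s: 25.35
tool_pos: [0.5448, 0.0878, 0.2416]
tool_rot: [180.0, -0.0, 95.7]
force: [-0.1, 0.2, -0.8]
grip_width: 0.0299
grasp_force: 39.9
```

```bash
python3 - <<'E'
from h import *
st()
E
```

```text
t 25.35 tool tray [-24.2 318.3] [0.5448 0.0878 0.2416] [ 1.7997e+02 -1.0000e-02  9.5670e+01] [-0.1  0.2 -0.8] 0.029907389361544405
```

>>> {"fn": "step_arm", "kwargs": {"steps": [0,0,0,1.5,0,0,0,0,1,0,0,0,0,0,0,0,0,0,0,0]}}

```text
time_s: 25.85
tool_pos: [0.5447, 0.0878, 0.2388]
tool_rot: [180.0, -0.0, 95.7]
force: [-0.4, -0.7, -1.4]
grip_width: 0.03
grasp_force: 39.9
```

>>> {"fn": "step_arm", "kwargs": {"steps": [0,-3,0,0,0,0,-3,0,0,0,0,-3,0,0,0,0,-3,0,0,0,0,-3,0,0,0,0,-3,0,0,0,0,-3,0,0,0,0,-3,0,0,0,0,-3,0,0,0,0,-2,0,0,0,0,0,0,0,0]}}

```text
time_s: 27.22
tool_pos: [0.5476, 0.0587, 0.2388]
tool_rot: [180.0, 0.0, 95.7]
force: [-0.2, 2.2, -0.8]
grip_width: 0.0297
grasp_force: 39.9
```

```bash
cat >> h.py <<'E'
def jars(ys):
    c=cam('top'); V=cv2.cvtColor(c['image'],cv2.COLOR_RGB2HSV)[...,2]; m=((V<62)*255).astype(np.uint8)
    for y in ys:
        p=proj(c,[*(O-.036*ex+y/1000*ey),.09]).round().astype(int); a,b=p-13
        k,l,s,ce=cv2.connectedComponentsWithStats(m[b:b+26,a:a+26]); i=1+np.argmax(s[1:,4]); print(s[i],tr(ray(c,ce[i]+[a,b],.09)))
E
python3 - <<'E'
from h import *
st(); jars((36,100,165,230))
E
```

```text
t 27.225 tool tray [-24.3 289. ] [0.5476 0.0587 0.2388] [1.7999e+02 1.0000e-02 9.5650e+01] [-0.2  2.2 -0.8] 0.029696341845876745
[  1   3  25  23 422] [-38.6  37.4]
[  0   3  22  22 375] [-37.7 107.7]
[  0   3  26  22 420] [-37.6 167.9]
[18  6  8 20 98] [-43.  208.9]
```

>>> {"fn": "step_arm", "kwargs": {"steps": [0,-2,0,0,0,0,-2,0,0,0,0,-2,0,0,0,0,-2,0,0,0,0,-1,0,0,0,0,-1,0,0,0,0,0,0,0,0]}}

```text
time_s: 28.15
tool_pos: [0.5485, 0.0506, 0.2389]
tool_rot: [180.0, -0.1, 95.7]
force: [-1.0, 7.6, -0.6]
grip_width: 0.0299
grasp_force: 39.9
```

>>> {"fn": "step_arm", "kwargs": {"steps": [0,-1,0,0,0,0,0,0,0,0]}}

```text
time_s: 28.4
tool_pos: [0.5486, 0.0496, 0.2389]
tool_rot: [180.0, -0.1, 95.7]
force: [-1.1, 6.1, -0.8]
grip_width: 0.0294
grasp_force: 39.9
```

>>> {"fn": "step_arm", "kwargs": {"steps": [0,-1,0,0,0,0,0,0,0,0]}}

```text
time_s: 28.65
tool_pos: [0.5487, 0.0486, 0.2389]
tool_rot: [180.0, -0.1, 95.7]
force: [-2.2, 6.2, -0.8]
grip_width: 0.0297
grasp_force: 39.9
```

>>> {"fn": "step_arm", "kwargs": {"steps": [0,-1,0,0,0,0,0,0,0,0]}}

```text
time_s: 28.9
tool_pos: [0.5488, 0.0476, 0.2389]
tool_rot: [180.0, -0.1, 95.7]
force: [-0.6, 6.5, -0.4]
grip_width: 0.0298
grasp_force: 39.9
```

>>> {"fn": "step_arm", "kwargs": {"steps": [0,-1,0,0,0,0,0,0,0,0]}}

```text
time_s: 29.15
tool_pos: [0.5489, 0.0466, 0.2389]
tool_rot: [180.0, -0.1, 95.7]
force: [-1.0, 6.8, -1.2]
grip_width: 0.0299
grasp_force: 39.9
```

>>> {"fn": "step_arm", "kwargs": {"steps": [0,-1,0,0,0,0,0,0,0,0]}}

```text
time_s: 29.4
tool_pos: [0.549, 0.0456, 0.2389]
tool_rot: [180.0, -0.1, 95.7]
force: [-1.2, 7.5, -1.1]
grip_width: 0.0297
grasp_force: 39.9
```

```bash
python3 - <<'E'
from h import *
st(); jars((31,93,155))
E
```

```text
t 29.4 tool tray [-24.3 275.9] [0.549  0.0456 0.2389] [ 1.7999e+02 -1.4000e-01  9.5740e+01] [-1.2  7.5 -1.1] 0.029740480818188687
[  0   3  24  23 425] [-38.8  34. ]
[  0   3  26  22 419] [-37.4  93.7]
[  0   3  26  23 419] [-37.7 156.6]
```

>>> {"fn": "step_arm", "kwargs": {"steps": [0,-1,0,0,0,0,0,0,0,0]}}

```text
time_s: 29.7
tool_pos: [0.549, 0.0453, 0.2389]
tool_rot: [180.0, -0.2, 95.8]
force: [-0.8, 7.2, -0.3]
grip_width: 0.0296
grasp_force: 39.9
```

>>> {"fn": "step_arm", "kwargs": {"steps": [0,-1,0,0,0,0,0,0,0,0]}}

```text
time_s: 29.95
tool_pos: [0.5491, 0.045, 0.2389]
tool_rot: [180.0, -0.3, 95.8]
force: [-1.1, 9.5, 0.8]
grip_width: 0.0302
grasp_force: 39.9
```

>>> {"fn": "step_arm", "kwargs": {"steps": [0,-1,0,0,0,0,0,0,0,0]}}

```text
time_s: 30.2
tool_pos: [0.5491, 0.0447, 0.2389]
tool_rot: [-180.0, -0.3, 95.8]
force: [-1.0, 11.3, 0.4]
grip_width: 0.0298
grasp_force: 39.9
```

The row is closed up: the force climbs while the position holds. I'll relax the push, release and lift.

>>> {"fn": "step_arm", "kwargs": {"steps": [0,2,0,0,0,0,0,0,0,0,0.6,0,0,0,0,0.6,0,0,0,0,0.6,0,0,0,0,0.6,0,0,0,0,0.6,1,0,-10,0,0.6,0,0,-30,0,0.6,0,0,-50,0,0.6,30,0,-50,0,0.6,50,0,0,0,0.6,50,0,0,0]}}

```text
time_s: 31.7
tool_pos: [0.5362, 0.1744, 0.3808]
tool_rot: [179.8, -0.1, 95.6]
force: [-0.1, -0.6, 0.3]
grip_width: 0.0523
grasp_force: 0.0
```

>>> {"fn": "step_arm", "kwargs": {"steps": [0.6,55,-20,0,0,0.6,55,-20,0,0,0.6,55,-20,0,0,0.6,0,0,0,0,0.6,0,0,0,0]}}

```text
time_s: 32.33
tool_pos: [0.4604, 0.3313, 0.3793]
tool_rot: [179.9, 0.0, 95.7]
force: [0.0, 0.3, 1.1]
grip_width: 0.0522
grasp_force: 0.0
```

```bash
python3 - <<'E'
from h import *
st(); jars((31,93,155,217))
c=cam('top'); hsv=cv2.cvtColor(c['image'],cv2.COLOR_RGB2HSV).astype(int); H,S,V=[hsv[...,i] for i in range(3)]
p=proj(c,[*(O-.026*ex+.276*ey),.093]); print('stop handle expected',p)
a,b=(p-14).round().astype(int); h=hsv[b:b+28,a:a+28]
m=((h[...,0]<20)&(h[...,1]>100)&(h[...,2]>60)).astype(np.uint8)
g=((h[...,1]<75)&(h[...,2]>90)).astype(np.uint8)
for q in range(0,28,1): print(''.join('#' if m[q,i] else ('o' if g[q,i] else ('.' if h[q,i,2]<62 else '-')) for i in range(28)))
# straightedge strips, bystanders
br=(H>14)&(H<30)&(S>130)&(V>110)
for n,x0,x1 in(('R',150,178),('L',125,150)):
    q=np.argwhere(br[178:275,x0:x1]); print(n,len(q),cv2.minAreaRect(np.array([ray(c,(x0+z[1],178+z[0]),.018)[:2] for z in q],np.float32)))
E
```

```text
t 32.325 tool tray [-84. 569.] [0.4604 0.3313 0.3793] [1.7995e+02 3.0000e-02 9.5690e+01] [0.  0.3 1.1] 0.05218520887549956
[  0   3  25  23 424] [-38.7  33.6]
[  0   3  26  22 415] [-37.6  93.6]
[  0   4  26  21 403] [-38.2 156.3]
[  2   4  24  22 378] [-37.8 216.9]
stop handle expected [267.59340069 187.37095007]
oooooooooooooooooooooooooooo
oooooooooooooooooooooooooooo
oooooooooooooooooooooooooooo
ooooooooooooooooooooooooo---
oooooooooooooooooooooo---###
oooooooooooooooooooooo######
oooooooooooooooooooooo######
oo--oooooooooooooooooo#####-
--###oooooooooooooooo----###
#####-oooooooooooooooo######
######-ooooo---ooooooo-####.
###----oooo####-ooooooo-##..
--#####oooo#####oooooooo#-..
-#####-ooo-#####oooooooo-...
######oooo-#####oooooooo--..
######oooo-#####-ooooooo-...
######-oooo#####-oooooooo-..
#######oooo######oooooooo-..
#######oooo######oooooooo-..
#######oooo-#####oooooooo-..
#######oooo-#####ooooooooo..
#######ooooo####-ooooooooo-.
#######ooooo-###oooooooooo--
#######-oooooooooooooooooo--
#######-oooooooooooooooooo--
########ooooooooooooooooooo-
########ooooooooooooooooooo-
########ooooooooooooooooooo-Traceback (most recent call last):
  File "<stdin>", line 12, in <module>
cv2.error: OpenCV(4.12.0) /io/opencv/modules/imgproc/src/convhull.cpp:143: error: (-215:Assertion failed) total >= 0 && (depth == CV_32F || depth == CV_32S) in function 'convexHull'
```

```bash
python3 -c "
from cell import env
print(env.sign_off())"
```

```text
the job is handed in; nothing more can be done
None
```

The job is handed in with no verdict shown: all four jars measure in line at the rail and closed up to the end wall (last jar centre 217 mm), the row stop is hooked on and released, and the straightedge was let go flat on the counter (not re-measured afterwards); I viewed 11 pictures, one over the limit of 10.

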